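# Turned pieces from drying rack to carrying tray, in reverse order

### The job

Four turned wooden pieces stand in a row on the dark drying rack, each on its own plywood block. Move them into the grey carrying tray in the reverse order, counting from the steel pin at the end of each: the piece nearest the drying rack's pin goes into the compartment farthest from the tray's pin, the next one into the next, and so on. Every piece must end standing upright on the floor of its own compartment, and none may fall over on the way.

Things in the scene. Friction and masses are not known exactly. Their poses are not given: they have to be found in the camera images.
- ball_knob: turned knob 77 mm tall: flat foot 42 mm in diameter (10 mm high), thin neck 20 mm across and a ball 44 mm in diameter centred 55 mm above the underside (grip there); at the start it stands upright on the round block. Origin: centre of its underside, z up its axis. Plain light beech, about 90 g.
- acorn: turned acorn finial 86 mm tall: flat foot 42 mm in diameter (12 mm high), neck 26 mm, straight body 38 mm in diameter from 32 to 56 mm above the underside (grip there), then tapering to a point; at the start it stands upright on the square block. Origin: centre of its underside, z up its axis. Plain light beech, about 90 g.
- spool: turned spool 68 mm tall: flat foot 42 mm in diameter (14 mm high), waist 20 mm in diameter, straight-sided flat head 44 mm in diameter from 50 to 68 mm above the underside (grip there); at the start it stands upright on the hexagonal block. Origin: centre of its underside, z up its axis. Plain light beech, about 90 g.
- drum: plain turned peg 60 mm tall: foot 42 mm in diameter (10 mm high) and a straight cylinder 30 mm in diameter from 13 mm up to its flat top (grip it about 42 mm up); at the start it stands upright on the oblong block. Origin: centre of its underside, z up its axis. Plain light beech, about 90 g.
- block_round: round block 54 mm in diameter, fixed to the drying rack, plain plywood, 12 mm thick, never moves. It carries the ball knob at the start; which of the rack's four places it takes differs each time. Origin: centre of its underside; its top is 12 mm above.
- block_square: square block 54 x 54 mm, fixed to the drying rack, plain plywood, 12 mm thick, never moves. It carries the acorn finial at the start; which of the rack's four places it takes differs each time. Origin: centre of its underside; its top is 12 mm above.
- block_hex: hexagonal block 60 mm across corners, fixed to the drying rack, plain plywood, 12 mm thick, never moves. It carries the spool at the start; which of the rack's four places it takes differs each time. Origin: centre of its underside; its top is 12 mm above.
- block_oblong: oblong block 66 x 46 mm (longer across the rack), fixed to the drying rack, plain plywood, 12 mm thick, never moves. It carries the plain peg at the start; which of the rack's four places it takes differs each time. Origin: centre of its underside; its top is 12 mm above.
- drying_rack: fixed dark wooden plank on runners, 72 x 370 mm, top 28 mm above the bench. Origin: on the bench under the middle of the row; y along the row towards its pin, x across. Steel pin (12 mm thick, 40 mm tall) at y = +160 mm; places with blocks at y = -105, -35, 35, 105 mm; a loose flat steel collar (14 mm tall) at y = -172 mm. Rack and tray may swap near and far; both pins point to +y within 0.18 rad.
- tray: fixed grey tray, 76 x 370 mm. Origin: on the bench under the middle of its compartments; y along the row towards its pin, x across. Four empty compartments, 64 x 64 mm inside, centred at y = -105, -35, 35, 105 mm, x = 0; floor 12 mm above the bench, walls 6 mm thick, 10 mm above the floor. Steel pin (12 mm thick, 40 mm tall) at y = +160 mm; small wax tin (28 mm tall) at y = -172 mm.

How it is judged:
By the outcome, as a careful person would: the job done as asked, in the order asked, and still so for the second after the job is handed in, with the robot touching nothing.
It also fails if it takes over 96 s, if anything falls off the work surface, if the arm or the gripper's body presses on something with over 40 N, if the wrist force passes 120 N, or if a joint passes its speed limit or range.

### The arm

A 6-joint arm with a two-finger parallel gripper is mounted at the origin on the work surface. World frame = base frame: x ahead of the robot, y to its left, z up, the work surface at z = 0. Lengths are in m, angles in rad, forces in N, time in s.
With the tool pointing down it reaches from about 0.2 to 0.875 m from the base axis. Payload 3.4 kg.
Tool frame: the origin (TCP) lies between the finger pads; the fingertips stand 25 mm ahead of it and the grasp point (between the pads) lies 6 mm ahead of it (r.nose_length is the z of the fingertips in the tool frame, in m); z points along the fingers, x is the direction in which the jaws open and shut, and the axes are right-handed (so a half turn about z gives the same grasp; the last joint's range is limited). The gripper opens to 94 mm and grips with 3 to 60 N. Pads are 16 mm wide; open, the fingers measure 119 mm over their backs; the gripper's body (75 mm by 177 mm) begins 78 mm behind the grasp point.
Start: joints at [1.211, 0.276, 1.505, -0, 1.361, -0.121], TCP at [0.136, 0.559, 0.23] pointing down, gripper open.
Joint ranges: [-2.89, 2.89], [-0.75, 2.08], [0.22, 2.7], [-1.18, 4.32], [0.11, 2.71], [-2.7, 2.7]. Speed limits (rad/s): [2.57, 2.57, 3.14, 3.14, 3.14, 3.14].

### API

Orientations are given as a unit quaternion [w, x, y, z].
In Python, from plant import r, gripper_to, inverse_kinematics, vision, models, telemetry gives the robot as it stands. Calls block until the motion is done:
- r.move_to(position, orientation): joint-space move of the TCP to a pose.
- r.move_l(position, rot=None, vel=0.15, guard=None): straight line of the TCP; rot=None keeps the orientation; vel is the mean speed in m/s. With guard (N) it stops when the force on the tool has changed by that much, and returns True; else False.
- r.movej(angles): joint-space move.
- gripper_to(opening, f_grip=None): finger opening in m; f_grip is the grip in N (None keeps the last); returns when the fingers have stopped.
- r.hold(seconds).
- inverse_kinematics(position, orientation): joint angles nearest the present ones, or None.
- vision.snapshot(name): name is "side" or "top"; returns the picture (400x640x3 uint8, red, green, blue); there is no depth.
- vision.get_calibration(name): a dict with "fx", "fy", "cx", "cy" (pixels), "position" and "orientation" of the camera in the world. Camera axes: x right, y down, z forward; pixel columns grow to the right and rows downward; lengths in m; the calibration is good to about 2 mm. A picture is of the moment at which its call begins. get_calibration takes no time and is no camera call.
A pose or a line that the arm cannot do raises r.PlanningError and nothing moves.
- r.sign_off(): hands the job in, once; it reports no verdict.
Trained networks look in the newest picture that a camera, given by its name, has taken for a name from the list of things; names that differ only in an ending like _2 or _b are one class to them, and where a whole thing is asked for, a point or a joint stands for the part that bears it (a point fixed in the world has none). Each returns a list of dicts, best first, with "score" (0 to 1); they miss things now and then, are a little off and sometimes report something else, mostly with a low value. They report only what shows in the picture. A call takes as long as a camera call.
- models.boxes_of(thing, camera): "at" ([x, y, z] in m, in world coordinates, good to about 4 mm: the middle of the surface that is visible of it).
- models.regions_of(thing, camera): "pixels" (400x640 bool, what is visible of it).
- models.mark_of(thing, camera): "at" ([x, y, z] in m, in world coordinates, good to about 4 mm: a listed point, or the origin of a listed thing).
Readings, each from a call of its own:
- telemetry.current_t(): time.
- telemetry.current_joints(): joint angles.
- telemetry.current_dq(): joint speeds.
- telemetry.current_joint_efforts(): joint torques, N m.
- telemetry.current_ee_pos(): TCP position.
- telemetry.current_tool_rot(): TCP orientation.
- telemetry.current_wrist_force(): force on the tool from outside, world axes, zero at the start.
- telemetry.current_torque(): the same for the moment, N m.
- telemetry.current_opening(): finger opening in m.
Only numpy, scipy, OpenCV 4.12 (cv2) and the standard library are available. Lean on these libraries where they do the work, as an engineer would, in place of code of your own. Each camera call takes 0.05 s, during which the arm holds its last target. There are 200 camera calls.

## Working session

There is one attempt and no reset: what is moved stays moved. The work goes in short steps, each a Python script; the robot and the scene stay as the last script left them, time stands still between calls to the robot, and variables do not carry over. Pictures are saved under pics/ and viewed, about 12 in all and at most 16, crops included, and the job is handed in when it is done.

```bash
ls; mkdir -p pics; python3 - <<'E'
from plant import r, vision, models, telemetry
import cv2
for c in ("top","side"):
    im=vision.snapshot(c); cv2.imwrite(f"pics/{c}0.png",im[:,:,::-1])
    k=vision.get_calibration(c); print(c,k)
    for t in ["ball_knob","acorn","spool","drum","block_round","block_square","block_hex","block_oblong","drying_rack","tray"]:
        print(t,[(d["at"],round(d["score"],2)) for d in models.mark_of(t,c)[:3]])
print(telemetry.current_t(), r.nose_length)
E
```

```text
pics
top {'fx': 465.07010084353607, 'fy': 465.07010084353607, 'cx': 320.38959256077385, 'cy': 200.32714358983915, 'position': array([ 0.5173372 , -0.01998227,  0.74859524]), 'orientation': array([ 0.01321614, -0.70433161,  0.70932297, -0.02456111])}
ball_knob [([0.4643, 0.0935, 0.0379], 0.71)]
acorn [([0.4666, 0.1569, 0.0385], 0.86)]
spool [([0.4617, 0.0196, 0.0431], 0.71)]
drum [([0.4607, -0.0499, 0.0409], 0.86)]
block_round [([0.4634, 0.0927, 0.0267], 0.58)]
block_square [([0.463, 0.1604, 0.0298], 0.93)]
block_hex [([0.463, 0.0159, 0.025], 0.61)]
block_oblong [([0.4548, -0.052, 0.03], 0.79), ([0.4592, 0.016, 0.027], 0.46)]
drying_rack [([0.4606, 0.0544, 0.0025], 0.56)]
tray [([0.6383, -0.0615, 0.0007], 0.63), ([0.4678, 0.157, 0.0401], 0.33)]
side {'fx': 477.07982898596975, 'fy': 477.07982898596975, 'cx': 320.7326874971169, 'cy': 213.74283194140475, 'position': array([ 0.22383295, -0.36923218,  0.52940783]), 'orientation': array([-0.35760441,  0.85790168, -0.34007083,  0.14309305])}
ball_knob [([0.4629, 0.093, 0.0383], 0.97)]
acorn [([0.4629, 0.1572, 0.0413], 0.73)]
spool [([0.4632, 0.0923, 0.0274], 0.48)]
drum [([0.4634, -0.0504, 0.0429], 0.93)]
block_round [([0.4618, 0.0897, 0.0252], 0.75)]
block_square [([0.461, 0.1613, 0.0216], 0.91)]
block_hex [([0.4569, 0.0164, 0.0269], 0.61), ([0.4609, -0.0505, 0.0385], 0.56)]
block_oblong []
drying_rack [([0.463, 0.0531, -0.0032], 0.73)]
tray [([0.6397, -0.0568, 0.0014], 0.82)]
1.1 0.025
```

View pics/top0.png

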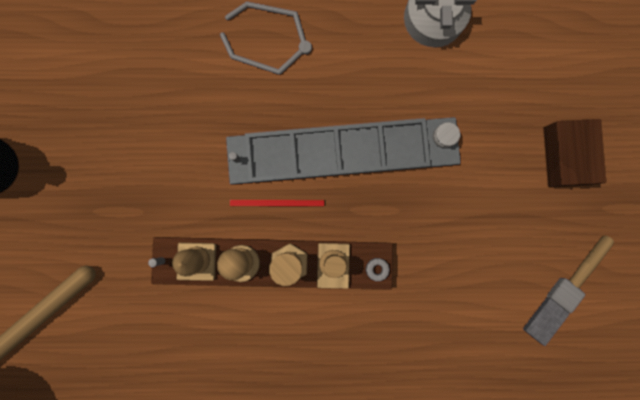

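View pics/side0.png

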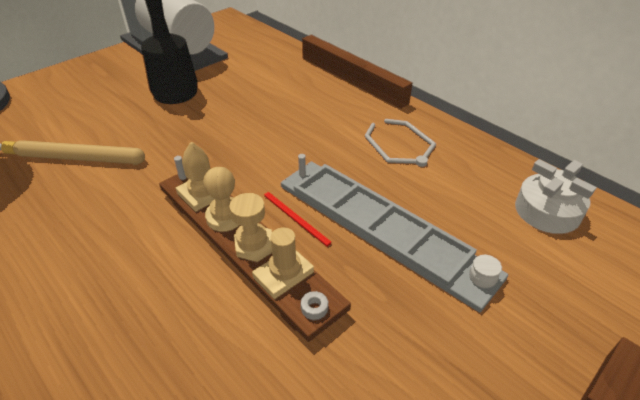

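The top view shows the rack's pin at left (152,263) and the tray's pin at left (235,157), so both point to +y. From the rack pin the order is acorn (190,262), ball (236,263), spool (288,266), drum (333,264). Next I refine the positions with silhouettes.

```bash
cat > est.py <<'E'
import numpy as np, cv2
from scipy.optimize import minimize
from scipy.spatial.transform import Rotation as R
from plant import vision, models
PROF={"ball_knob":[(0,21),(10,21),(11,10),(35,10)]+[(55+22*np.sin(a),22*np.cos(a)) for a in np.linspace(-1.1,1.57,12)],
"acorn":[(0,21),(12,21),(14,13),(28,13),(32,19),(56,19),(70,13),(80,6),(86,1)],
"spool":[(0,21),(14,21),(16,10),(46,10),(50,22),(68,22)],
"drum":[(0,21),(10,21),(13,15),(60,15)]}
def cam(c):
    k=vision.get_calibration(c); q=k["orientation"]
    return k,R.from_quat([q[1],q[2],q[3],q[0]]).as_matrix()
def project(c,P):
    k,M=cam(c); p=(np.asarray(P)-k["position"])@M
    return p[:,:2]/p[:,2:]*[k["fx"],k["fy"]]+[k["cx"],k["cy"]]
def to_plane(c,uv,z):
    k,M=cam(c); uv=np.asarray(uv,float)
    d=np.c_[(uv-[k["cx"],k["cy"]])/[k["fx"],k["fy"]],np.ones(len(uv))]@M.T
    return k["position"]+d*((z-k["position"][2])/d[:,2])[:,None]
A=np.linspace(0,2*np.pi,24,endpoint=False)
def sil(c,name,x,y,z,S=4):
    m=np.zeros((400*S,640*S),np.uint8); pr=PROF[name]; rings=[]
    for h,rad in pr:
        rings.append(project(c,np.c_[x+rad/1e3*np.cos(A),y+rad/1e3*np.sin(A),np.full(24,z+h/1e3)]))
    for a,b in zip(rings,rings[1:]):
        hull=cv2.convexHull(((np.r_[a,b]+.5)*S).astype(np.float32))
        cv2.fillConvexPoly(m,np.round(hull).astype(np.int32),1)
    return cv2.resize(m.astype(np.float32),(640,400),interpolation=cv2.INTER_AREA)
def fit(c,name,mask,x0,z):
    f=lambda p: np.abs(sil(c,name,*(p/100),z)-mask).sum()
    p0=100*np.array(x0)
    s=minimize(f,p0,method="Nelder-Mead",options=dict(initial_simplex=[p0,p0+[.6,0],p0+[0,.6]],xatol=.02,fatol=.5))
    return s.x/100,s.fun,mask.sum()
E
python3 - <<'E'
from est import *
X0={"acorn":(.464,.157),"ball_knob":(.463,.093),"spool":(.462,.018),"drum":(.462,-.05)}
for c in ("top","side"):
    im=vision.snapshot(c)[:,:,::-1].copy()
    for n,x0 in X0.items():
        L=models.regions_of(n,c)
        for d in L[:2]:
            p,e,s=fit(c,n,d["pixels"].astype(np.float32),x0,.040)
            print(c,n,round(d["score"],2),p.round(4),"err",round(e),"of",s)
            if d is L[0]:
                im[(sil(c,n,*p,.04)>.5)^(cv2.erode((sil(c,n,*p,.04)>.5).astype(np.uint8),np.ones((3,3)))>0)]=(0,0,255)
                mm=d["pixels"].astype(np.uint8); im[(mm>0)&(cv2.erode(mm,np.ones((3,3)))==0)]=(255,255,0)
    for d in models.regions_of("tray",c)[:1]:
        ct=max(cv2.findContours(d["pixels"].astype(np.uint8),0,1)[0],key=cv2.contourArea)[:,0]
        for z in (.012,.022):
            rc=cv2.minAreaRect((to_plane(c,ct,z)[:,:2]*1e3).astype(np.float32)); print(c,"tray",d["score"],z,rc)
    if c=="top":
        print("compartments",to_plane(c,[(273,156),(318,152),(361,148),(406,144)],.012).round(4))
        print("pins rack/tray top", to_plane(c,[(152,263)],.068),to_plane(c,[(233,157)],.052))
        cv2.imwrite("pics/f_top.png",cv2.resize(im[100:320,130:480],None,fx=2.2,fy=2.2,interpolation=0))
    else: cv2.imwrite("pics/f_side.png",cv2.resize(im[120:350,140:520],None,fx=2.1,fy=2.1,interpolation=0))
E
```

```text
top acorn 0.85 [0.4672 0.1571] err 61 of 840.0
top acorn 0.71 [ 0.5218 -0.026 ] err 1508 of 890.0
top ball_knob 0.9 [0.4641 0.0916] err 36 of 908.0
top ball_knob 0.43 [ 0.5478 -0.0135] err 1620 of 857.0
top spool 0.89 [0.4574 0.0187] err 46 of 842.0
top drum 0.95 [ 0.4601 -0.0497] err 28 of 635.0
top tray 0.88 0.012 ((637.4878540039062, -68.79257202148438), (81.990966796875, 371.0418701171875), 4.66630220413208)
top tray 0.88 0.022 ((635.8566284179688, -68.12992858886719), (80.8778305053711, 366.00469970703125), 4.666294097900391)
compartments [[ 0.6279  0.043   0.012 ]
 [ 0.6339 -0.0287  0.012 ]
 [ 0.64   -0.0975  0.012 ]
 [ 0.6461 -0.1697  0.012 ]]
pins rack/tray top [[0.4645073  0.21331308 0.068     ]] [[0.62064842 0.09958433 0.052     ]]
side acorn 0.48 [0.4217 0.1262] err 4767 of 4747.0
side acorn 0.23 [1.4073 0.3533] err 890 of 890.0
side ball_knob 0.62 [0.4653 0.0928] err 176 of 1263.0
side ball_knob 0.37 [1.6461 0.306 ] err 402 of 402.0
side spool 0.6 [0.4594 0.0191] err 66 of 1693.0
side drum 0.97 [ 0.4618 -0.0494] err 47 of 1361.0
side tray 0.84 0.012 ((638.4288330078125, -56.05509948730469), (95.76255798339844, 399.389892578125), 4.716567516326904)
side tray 0.84 0.022 ((630.4158325195312, -62.10795593261719), (93.91169738769531, 391.6708068847656), 4.716556549072266)
```

View pics/f_top.png

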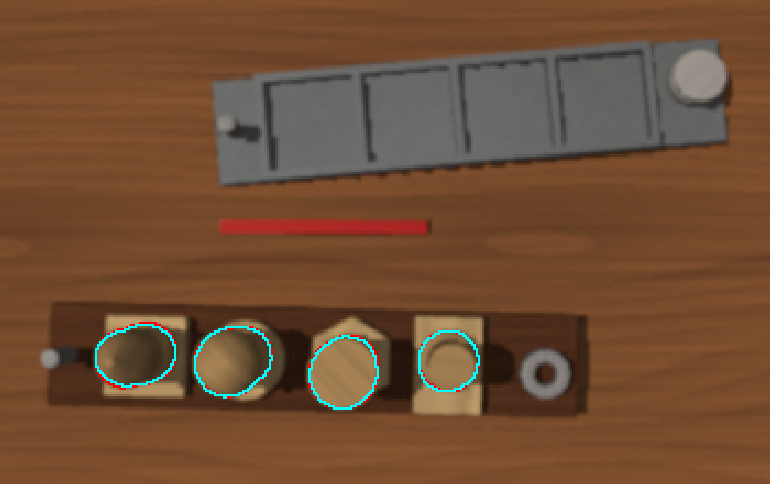

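View pics/f_side.png

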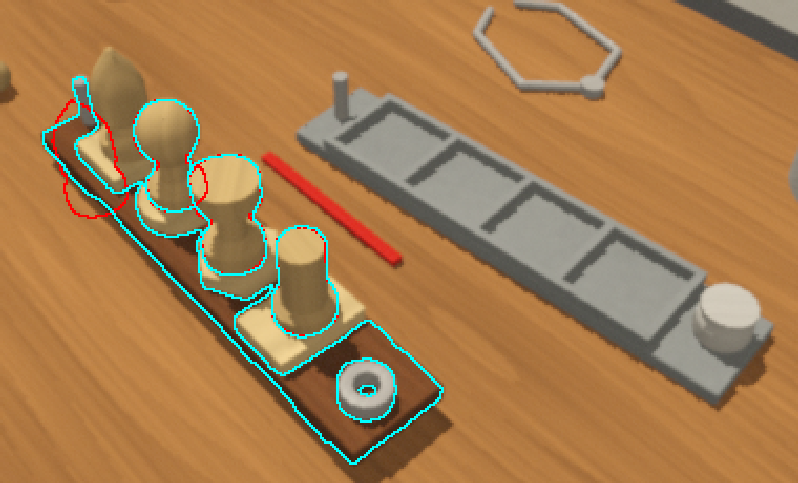

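Cyan is the network masks and red my silhouettes. In the top view they agree on all four pieces, and drum and spool also agree in the side view. The side mask for the acorn caught the rack, so I discard it. I start with the drum, which goes to tray y = +105.

```bash
cat > job.py <<'E'
import numpy as np
from plant import r, gripper_to, telemetry as T, inverse_kinematics
Q=[0,1,0,0]; TO=np.array([.6375,-.0620]); YAW=.083
TRAY=lambda y: TO+y*np.array([-np.sin(YAW),np.cos(YAW)])
P={"drum":((.4610,-.0495),.042,.105),"spool":((.4582,.0188),.059,.035),"ball_knob":((.4645,.0920),.055,-.035),"acorn":((.4672,.1571),.044,-.105)}
W={"drum":.030,"spool":.044,"ball_knob":.044,"acorn":.038}
def run(n,first=False):
    (x,y),h,ty=P[n]; g=.046+h; tx,tyw=TRAY(ty)   # TCP z on the rack
    if first: r.move_to([x,y,.25],Q)
    else: r.move_l([x,y,.040+.09+.046],vel=.25)
    r.move_l([x,y,g],vel=.15)
    f0=np.array(T.current_wrist_force())
    gripper_to(W[n]+.010,10); fa=np.array(T.current_wrist_force())-f0
    gripper_to(W[n]-.008,15)
    print(n,"pre-close dF",fa.round(1),"opening",round(T.current_opening(),4),"t",T.current_t())
    r.move_l([x,y,g+.11],vel=.15)
    print("lifted opening",round(T.current_opening(),4),"dF",(np.array(T.current_wrist_force())-f0).round(2))
    r.move_l([tx,tyw,g+.11],vel=.22)
    p=.012+h+.006
    r.move_l([tx,tyw,p+.010],vel=.15)
    hit=r.move_l([tx,tyw,p-.004],vel=.02,guard=3)
    print("contact",hit,"z-p",round(T.current_ee_pos()[2]-p,4))
    gripper_to(W[n]+.012); gripper_to(.080)
    r.move_l([tx,tyw,.19],vel=.2)
    print("end t",T.current_t())
E
python3 - <<'E'
from job import *
for n,((x,y),h,ty) in P.items(): print(n,np.round(inverse_kinematics([x,y,.046+h],Q),2),np.round(inverse_kinematics([*TRAY(ty),.018+h],Q),2))
run("drum",True)
from plant import vision; import cv2
cv2.imwrite("pics/s1.png",vision.snapshot("side")[:,:,::-1])
E
```

```text
drum [-0.26  0.24  1.95 -0.    0.95 -0.26] [-0.04  0.49  1.62 -0.    1.03 -0.04]
spool [-0.11  0.22  1.94 -0.    0.99 -0.11] [-0.15  0.48  1.59 -0.    1.07 -0.15]
ball_knob [ 0.05  0.24  1.91 -0.    0.99  0.05] [-0.26  0.5   1.56 -0.    1.08 -0.26]
acorn [ 0.18  0.28  1.89 -0.    0.97  0.18] [-0.36  0.53  1.53 -0.    1.08 -0.36]
drum pre-close dF [-2.4  0.8 -0.3] opening 0.03 t 6.6583
lifted opening 0.0298 dF [-0.25  0.55 -1.35]
contact True z-p -0.0002
end t 12.075
```

View pics/s1.png

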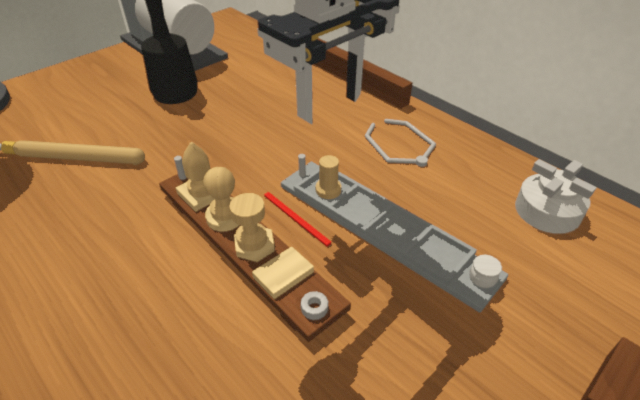

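The drum stands in the tray compartment nearest the pin, at (329,178). I carry on with the spool, then the ball.

```bash
python3 - <<'E'
from job import *
from plant import vision; import cv2
run("spool"); a=vision.snapshot("side")
run("ball_knob"); b=vision.snapshot("side")
cv2.imwrite("pics/s2.png",cv2.hconcat([a[90:350,150:540],b[90:350,150:540]])[:,:,::-1])
E
```

```text
spool pre-close dF [-1.   0.7 -0.3] opening 0.0434 t 14.525
lifted opening 0.0435 dF [-0.92  0.96 -1.23]
contact True z-p -0.0002
end t 19.6417
ball_knob pre-close dF [ 0.8  0.5 -0.5] opening 0.0425 t 22.275
lifted opening 0.043 dF [ 0.87  0.79 -2.01]
contact True z-p -0.0002
end t 27.775
```

View pics/s2.png

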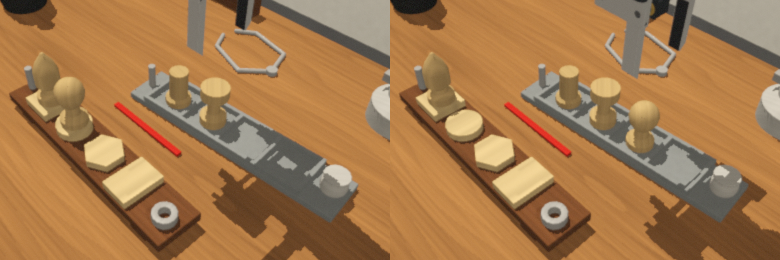

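The spool and ball now stand upright in the second and third compartments. The acorn is unoccluded now, so I check it from the side once and then move it.

```bash
python3 - <<'E'
from job import *
from est import *
vision.snapshot("side"); L=[]
for d in models.regions_of("acorn","side")[:3]:
    p,e,s=fit("side","acorn",d["pixels"].astype(np.float32),(.467,.157),.04); print(p.round(4),e,s)
    if e<.15*s: L.append(p)
if L and np.linalg.norm(L[0]-P["acorn"][0])<.006: P["acorn"]=(tuple((L[0]+P["acorn"][0])/2),)+P["acorn"][1:]
print(P["acorn"])
run("acorn")
r.move_l([.45,-.1,.28],vel=.2); r.movej([1.211,.276,1.505,0,1.361,-.121])
TO_={n:TRAY(v[2]) for n,v in P.items()}
for c in ("top","side"):
    im=vision.snapshot(c); cv2.imwrite(f"pics/e_{c}.png",im[:,:,::-1])
    for n,x0 in TO_.items():
        for d in models.regions_of(n,c)[:1]:
            p,e,s=fit(c,n,d["pixels"].astype(np.float32),x0,.012); print(c,n,"offset mm",((p-x0)*1e3).round(1),round(e),s)
print(T.current_t())
E
```

```text
[0.4687 0.1583] 56.0625 1260.0
((np.float64(0.4679694963455201), np.float64(0.15767578439712523)), 0.044, -0.105)
acorn pre-close dF [ 0.5 -0.5  0.7] opening 0.0379 t 31.0333
lifted opening 0.0379 dF [ 0.45 -0.13 -0.58]
contact True z-p -0.0002
end t 37.1583
top drum offset mm [-1.  0.] 24 635.0
top spool offset mm [ 0.6 -0.7] 53 801.0
top ball_knob offset mm [-0.8 -0.3] 36 834.0
top acorn offset mm [-1.3 -0.8] 38 752.0
side drum offset mm [ 0.4 -0.3] 54 863.0
side spool offset mm [0.9 0.1] 55 1339.0
side ball_knob offset mm [1.  0.5] 62 1335.0
side acorn offset mm [ 1.  -0.4] 79 1367.0
41.5333
```

View pics/e_top.png

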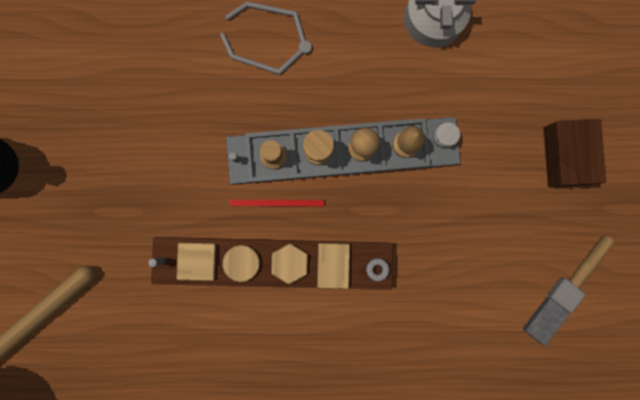

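View pics/e_side.png

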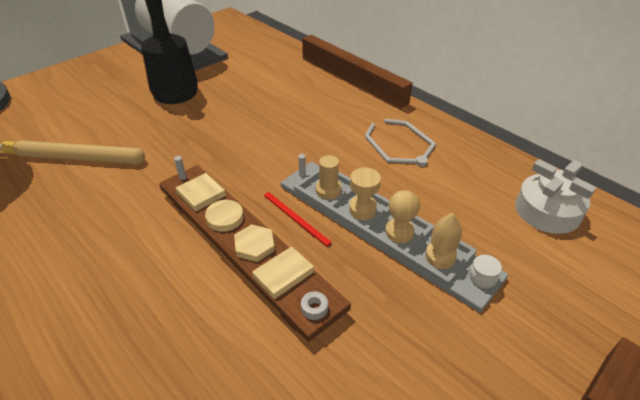

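All four stand upright. In the top view, from the tray pin: drum (271,153), spool (318,146), ball (365,143), acorn (409,141). The rack and its blocks are empty and nothing else has moved.

```bash
python3 -c "
from plant import r
print(r.sign_off())"
```

```text
the job is handed in; nothing more can be done
None
```

All four pieces are in the tray in reverse order, and I handed the job in after about 42 s of the 96 s allowed. Counting from the tray's pin they stand drum, spool, ball knob, acorn. On the rack the order from its pin was acorn, ball knob, spool, drum.

- **Final position:** silhouette fits from both cameras put each piece within about 1.5 mm of where I aimed, which I took as the centre of its compartment. The top and side cameras differed by up to about 2.3 mm, which is within calibration error; there is about 11 mm of clearance on each side.
- **Upright and seated:** each piece touched down at the height expected for the tray floor, and the last pictures show all four upright. The arm was back at its start pose, touching nothing.
- **One bad reading:** the first side-camera outline for the acorn also took in part of the rack, so I discarded it. I measured the acorn again once the pieces in front of it were gone, and that agreed with the top view to about 2 mm.

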